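# Set up the recipe tablet in its bay

### The job

The recipe tablet lies on its screen in its bay on the worktop: unfold the kickstand on its back fully, then stand the tablet up on it without letting it flop down, lower edge and kickstand foot on the counter inside the bay, the foot towards the rail and the screen facing away from it, towards the hob. Then push the sliding stop up until the tablet sits snug between the stop and the fixed end plate. Leave the other things on the worktop where they are.

Things in the scene. Friction and masses are not known exactly. Their poses are not given: they have to be found in the camera images.
- tablet: blue cased tablet, black corners, 128 (x) x 170 (y) x 18 mm (z), 0.5 to 0.7 kg in all. Origin: centre of its screen side. +x: lower edge (x = -64) to upper edge (x = 64) with the handle; +z out of its back. Starts flat on its screen, lower edge nearest the rail. Standing on the open kickstand it has been turned 118 degrees over its lower edge: it leans 28 degrees from vertical towards the rail
- handle (a point): middle of the black carrying handle's bar: round, 12 mm diameter, along tablet y, free for 110 mm; its axis is 36 mm beyond the upper edge (tablet x = 100, z = 14), so 30 mm of open space lie between bar and case. The bar can turn in a light pinch (20 N)
- lower_edge (a point): middle of the tablet's lower edge (tablet x = -64, y = 0, z = 9), the edge that it stands on
- kickstand (a joint): opening angle (rad) of the kickstand on the back: 0 folded flat, 0.87 fully open at its hard stop; starts at 0 to 0.12. It stays at any angle (0.06 N m of friction: about 1 N at the tab). Aluminium plate 110 wide, 4 thick, reaching 82 mm from its hinge towards the lower edge
- foot (a point): middle of the free edge of the kickstand's orange tab (80 wide, 22 long, 4 thick, at the plate's end, bent 45 degrees up from it). Folded: tablet x = -64, z = 36, over the lower edge with a gap of 16 mm under it: hook a fingertip under it and swing it up and over towards the handle. Fully open: x = -17, z = 105. Standing, it rests on the counter 99 mm nearer the rail than the lower edge
- kick_hinge (a point): middle of the kickstand's hinge axis, along tablet y, at tablet x = 34, z = 20 (on the back, 98 mm above the lower edge)
- bay: tablet bay fixed on the counter, origin at counter height on the front face of its aluminium rail along bay y (y = -207 to 137, 30 deep, at x = -30 to 0, 20 high); bay x points left, to the hob. Fixed end plate at bay y = 105 to 110, x = 0 to 180, 40 high, with a 30 mm flange outside. The tablet starts between the plates, lower edge at bay x = 130 to 150, turned up to 7 degrees
- stop (a joint): travel (m) of the sliding end stop along bay +y (about towards the robot), 0 to 0.10: its inner face is at bay y = -0.135 + value. A steel plate parallel to the fixed one, x = 4 to 178, 5 thick, 40 high, red thumb block outside; about 2 N of friction, stays where left, and slides the standing tablet along (6 N in all). With the 170 mm tablet snug it reads 0.070
- stop_push (a point): middle of the outer face of the red thumb block (56 wide along bay x, 34 high from 4 mm above the counter), 45 mm outside the stop's inner face; push here along bay +y
- oil_a: amber oil bottle, 68 wide, 220 high; origin at its underside
- oil_b: clear oil bottle, 68 wide, 220 high; origin at its underside
- squeeze: white squeeze bottle, 64 wide, 180 high; origin at its underside
- shaker: steel shaker, 54 wide, 86 high; origin at its underside
- timer: white kitchen timer lying flat, 70 x 80 x 24 mm; origin at its underside
- bowl: steel bowl, 140 wide, 60 high; origin at its underside
Not all that is in view belongs to the job. There is more than one size of the tablet; the job needs the largest.

How it is judged:
On the way, in this order (a step that is already met when the one before it is completed fails the run):
1. the kickstand is swung fully open (value of joint kickstand above 0.78 rad), for 0.2 s.
2. the tablet stands on its lower edge and its kickstand foot in the bay, screen facing away from the rail, let go and at rest (value of joint kickstand above 0.78 rad and angle between tablet's own x axis and vertical between 0.38 and 0.62 rad and angle between tablet's own z axis and vertical between 1.93 and 2.2 rad and height (world z) of foot below 0.012 m and height (world z) of lower_edge below 0.02 m and x of lower_edge in the frame of bay below 0.18 m and x of foot in the frame of bay above -0.004 m and y of lower_edge in the frame of bay between -0.08 and 0.04 m and contact force between the fingers and tablet below 0.3 N and linear speed of tablet below 0.02 m/s), for 0.3 s.
3. the stop is pushed up so that the tablet sits snug between it and the fixed end plate (value of joint kickstand above 0.78 rad and angle between tablet's own x axis and vertical between 0.38 and 0.62 rad and angle between tablet's own z axis and vertical between 1.93 and 2.2 rad and height (world z) of foot below 0.012 m and height (world z) of lower_edge below 0.02 m and x of lower_edge in the frame of bay below 0.18 m and x of foot in the frame of bay above -0.004 m and y of lower_edge in the frame of bay between -0.08 and 0.04 m and value of joint stop above 0.066 m), for 0.2 s.
At the end, for the whole second after the job is handed in: Kickstand open to at least 0.78 rad; tablet at rest on lower edge and foot, leaning back 22 to 35 degrees, screen away from the rail, foot in front of the rail, lower edge between the end plates; stop at 0.066 or more (at most 4 mm of play in all beside the tablet) (all of step 3 and linear speed of tablet below 0.02 m/s); the robot touches nothing.
It fails at once if the tablet is flopped, dropped or thrown (it turns faster than 3 rad/s or moves faster than 0.6 m/s) (angular speed of tablet above 3 rad/s or linear speed of tablet above 0.6 m/s).
It fails at once if another thing on the worktop is shifted by more than 20 mm (distance of any of oil_a, oil_b, squeeze, shaker, timer, bowl from where it was at the start of the episode above 0.02 m).
It also fails if it takes over 70 s, if anything falls off the work surface, if the arm or the gripper's body presses on something with over 40 N, if the wrist force passes 120 N, or if a joint passes its speed limit or range.

### The arm

A 7-joint arm with a two-finger parallel gripper is mounted at the origin on the work surface. World frame = base frame: x ahead of the robot, y to its left, z up, the work surface at z = 0. Lengths are in m, angles in rad, forces in N, time in s.
With the tool pointing down it reaches from about 0.425 to 0.925 m from the base axis. Payload 6.8 kg.
Tool frame: the origin (TCP) lies at the very end of the fingers, on their centre line; the grasp point (between the pads) lies 19 mm behind it; z points along the fingers, y is the line along which they close (so a half turn about z gives the same grasp; the last joint's range is limited). The gripper opens to 85 mm and grips with 20 to 120 N. Pads are 22 mm wide; open, the fingers measure 114 mm over their backs; the gripper's body (76 mm by 85 mm) begins 54 mm behind the grasp point. The pads swing forward as they close: fully open they stand 13 mm farther back than shut.
Start: joints at [-1.24, 0.477, 0.022, 1.555, -0.011, 1.109, -0.083], TCP at [0.287, 0.611, 0.231] pointing down, gripper open.
Joint ranges: [-2.96, 2.96], [-0.34, 2.1], [-1.41, 1.46], [0.24, 2.44], [-1.37, 4.51], [0.17, 1.92], [-2.96, 2.96]. Speed limits (rad/s): [2.39, 2.39, 3.14, 3.14, 3.14, 3.14, 3.14].

### API

Orientations are given as a rotation vector (axis times angle).
In Python, from bench import r gives the robot as it stands.
- The arm moves only by the shell command python3 -m jog 'ROWS' [FORCE]. ROWS is JSON, a list of rows, each an object of numbers: "fingers": the finger opening in m, from 0 to 0.0854; "x", "y", "z": the shift along the tool's x, y, z in m; "rx", "ry", "rz": the turn, a rotation vector about the tool's x, y, z in degrees. In form: [{"fingers": .., "x": .., "y": .., "z": .., "rx": .., "ry": .., "rz": ..}, ...]. A call has 1 to 8 rows; each row shifts and turns the commanded pose from where the row before left it, along the tool's axes as they then stand; what a row does not reach is not made up. A row lasts 1/8 s, in which the tool goes at most 62.5 mm and 10.7 degrees, less where a joint would pass 70% of its speed; a pose out of reach is approached as far as the arm can. A call is refused whole if a number of a shift passes 0.0625 or a number of a turn 10.7, either way. A call with a gripper value outside its range is refused whole. The fingers move at their own pace and stop on an object; FORCE is the grip in N (left out, the last holds). Time passes only in rows, so rows that do not move let the fingers close. It gives the time, the measured TCP pose, the force, the opening and the grip force at its end, in the units of the state.
- r.get_obs(): the state, without advancing time (a new reading comes with each control period).
- r.grab_frame(name): name is "side" or "top"; returns (picture, depth): 400x640x3 uint8, red, green, blue; 400x640 float32, m along the optical axis (not along the pixel's ray), 0 where there is no reading.
- r.get_calibration(name): a dict with "mtx" (3x3 intrinsics, pixels), "extrinsics" (4x4, takes a point from camera to world coordinates). Camera axes: x right, y down, z forward; pixel columns grow to the right and rows downward; lengths in m; the calibration is good to about 2 mm. A picture is of the moment at which its call begins. get_calibration takes no time and is no camera call.
- r.hand_in(): hands the job in; it is judged then, once.
Trained networks look in the newest picture that a camera, given by its name, has taken for a name from the list of things; names that differ only in an ending like _2 or _b are one class to them, and where a whole thing is asked for, a point or a joint stands for the part that bears it (a point fixed in the world has none). Each returns a list of dicts, best first, with "score" (0 to 1); they miss things now and then, are a little off and sometimes report something else, mostly with a low value. They report only what shows in the picture. A call takes as long as a camera call. They do not tell look-alikes from the thing itself.
- r.search_frame(target, camera): "xyz" ([x, y, z] in m, in world coordinates, good to about 4 mm: the middle of the surface that is visible of it).
- r.landmark_of(target, camera): "xyz" ([x, y, z] in m, in world coordinates, good to about 4 mm: a listed point, or the origin of a listed thing).
The state is a dict: "clock": time; "joints": joint angles; "qvel": joint speeds; "tau": joint torques, N m; "tcp_pos": TCP position; "orientation": TCP orientation; "contact_force": force on the tool from outside, world axes, zero at the start; "moment": the same for the moment, N m; "grip_width": finger opening in m; "gripper_force": force on a finger pad.
Only numpy, scipy, OpenCV 4.12 (cv2) and the standard library are available. Lean on these libraries where they do the work, as an engineer would, in place of code of your own. Each camera call takes 0.05 s, during which the arm holds its last target. There are 200 camera calls.

## Working session

There is one attempt and no reset: what is moved stays moved. The work goes in short steps, Python scripts to look and compute and a shell command to move; the robot and the scene stay as the last step left them, time stands still between calls to the robot, and variables do not carry over. Pictures are saved under pics/ and viewed, at most 10 in all, crops included, and the job is handed in when it is done.

```bash
ls; mkdir -p pics
cat > h.py <<'E'
import numpy as np, cv2
from bench import r
from scipy.spatial.transform import Rotation as R
def snap(n,f):
    p,d=r.grab_frame(n); cv2.imwrite('pics/'+f,p[:,:,::-1]); return p,d
def world(n,u,v,d):
    c=r.get_calibration(n);K=c['mtx'];T=c['extrinsics']
    z=d[v,u]; q=np.linalg.inv(K)@[u,v,1]*z
    return (np.array(T)@[*q,1])[:3]
def pix(n,p):
    c=r.get_calibration(n);q=np.linalg.inv(c['extrinsics'])@[*p,1];q=np.array(c['mtx'])@q[:3];return q[:2]/q[2]
E
python3 - <<'E'
from h import *
np.set_printoptions(precision=3,suppress=True)
for n in('top','side'):
    snap(n,n+'0.png')
    for t in ['tablet','handle','lower_edge','foot','kick_hinge','bay','stop_push','oil_a','squeeze','shaker','timer','bowl']:
        for o in r.landmark_of(t,n)[:3]:
            print(n,t,round(o['score'],2),np.array(o['xyz']))
o=r.get_obs();print(o['clock'],o['tcp_pos'],o['orientation'],R.from_rotvec(o['orientation']).as_matrix())
E
```

```text
pics
top tablet 0.8 [ 0.346 -0.312  0.001]
top tablet 0.77 [0.29  0.292 0.   ]
top tablet 0.67 [ 0.463  0.087 -0.002]
top handle 0.92 [0.434 0.175 0.018]
top handle 0.86 [ 0.41  -0.322  0.007]
top handle 0.61 [0.349 0.31  0.013]
top lower_edge 0.82 [0.485 0.023 0.013]
top lower_edge 0.79 [0.246 0.282 0.009]
top lower_edge 0.61 [ 0.299 -0.302  0.006]
top foot 0.85 [ 0.308 -0.304  0.024]
top foot 0.73 [0.482 0.025 0.04 ]
top foot 0.73 [0.241 0.281 0.026]
top kick_hinge 0.71 [0.452 0.118 0.021]
top kick_hinge 0.71 [0.308 0.3   0.013]
top kick_hinge 0.57 [ 0.366 -0.314  0.015]
top bay 0.61 [ 0.526 -0.11   0.001]
top stop_push 0.85 [0.668 0.027 0.021]
top oil_a 0.83 [ 0.532 -0.52   0.001]
top oil_a 0.75 [ 0.627 -0.445  0.002]
top squeeze 0.65 [ 0.589  0.39  -0.004]
top timer 0.74 [ 0.518 -0.376  0.   ]
top bowl 0.65 [ 0.716  0.327 -0.002]
top bowl 0.28 [0.453 0.119 0.022]
side tablet 0.95 [0.285 0.297 0.001]
side tablet 0.72 [0.465 0.083 0.   ]
side tablet 0.65 [ 0.344 -0.312  0.003]
side handle 0.85 [0.351 0.311 0.012]
side handle 0.85 [ 0.413 -0.324  0.01 ]
side handle 0.69 [0.428 0.178
[... 328 characters left out ...]
de kick_hinge 0.58 [0.455 0.119 0.024]
side bay 0.6 [ 0.526 -0.113  0.001]
side stop_push 0.79 [0.668 0.027 0.018]
side stop_push 0.62 [ 0.532 -0.523  0.004]
side stop_push 0.37 [0.43  0.178 0.014]
side oil_a 0.86 [ 0.626 -0.445  0.001]
side oil_a 0.72 [ 0.531 -0.52   0.001]
side oil_a 0.65 [ 0.718  0.323 -0.   ]
side squeeze 0.94 [0.583 0.385 0.005]
side shaker 0.87 [ 0.476  0.376 -0.   ]
side shaker 0.18 [0.669 0.025 0.018]
side timer 0.86 [ 0.517 -0.376 -0.002]
side timer 0.42 [ 0.533 -0.519  0.002]
side bowl 0.69 [0.715 0.325 0.001]
side bowl 0.51 [ 0.533 -0.52   0.004]
1.3 [0.287 0.611 0.231] [-0.684 -3.066 -0.   ] [[-0.905  0.425 -0.   ]
 [ 0.425  0.905  0.   ]
 [ 0.     0.    -1.   ]]
```

View pics/top0.png

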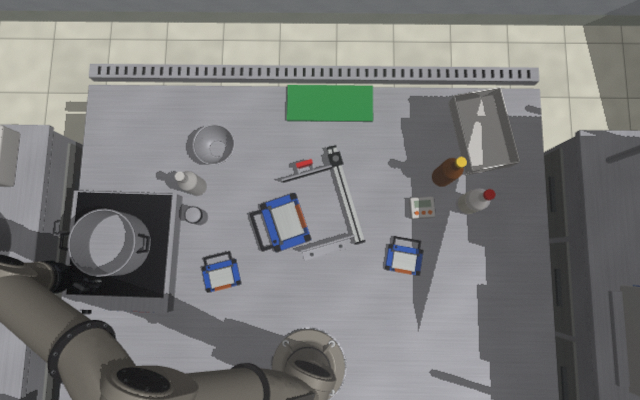

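View pics/side0.png

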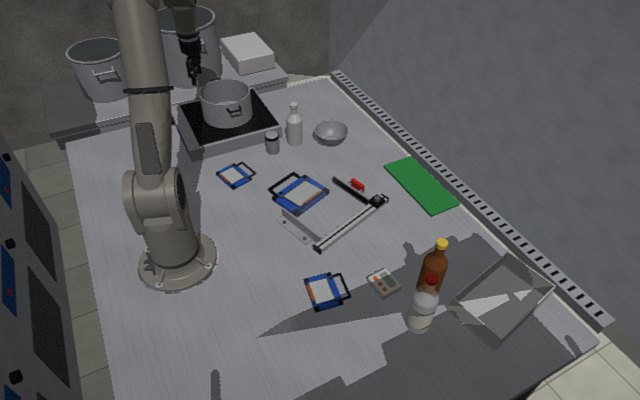

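The top view shows the large tablet in the bay (tablet 285,222, handle at 262,230, rail 335,160 to 362,242, red thumb block 304,163). The two smaller look-alikes are at 220,272 and 404,258. The network points for the bay tablet agree with the given sizes: lower edge to handle measures 0.163 m and should be 0.164.

```bash
cat >> h.py <<'E'
import json
L=np.array([.487,.023,0]); u=np.array([-.056,.1535,0]); u/=np.linalg.norm(u); Z=np.array([0,0,1.])
BX=np.array([-.31,.95,0]); BX/=np.linalg.norm(BX); BY=np.array([-BX[1],BX[0],0]); B0=np.array([.526,-.111,0])
def tool(a,h=None):
    """tool with y along horizontal h, tilted a deg from down towards +h"""
    h=u if h is None else h
    z=np.cos(np.radians(a))*-Z+np.sin(np.radians(a))*h
    y=np.cos(np.radians(a))*h+np.sin(np.radians(a))*Z
    return np.column_stack([np.cross(y,z),y,z])
def rows(wps,start=None,nd=4):
    """wps: (pos,R,n) -> prints rows in tool axes"""
    o=r.get_obs(); p,M=(o['tcp_pos'],R.from_rotvec(o['orientation']).as_matrix()) if start is None else start
    p=np.array(p)
    for q,N,n in wps:
        w=R.from_matrix(M.T@N).as_rotvec(degrees=True); p0=p; M0=M; out=[]
        for i in range(n):
            d=M.T@(p0+(np.array(q)-p0)*(i+1)/n-p)
            d=np.round(d,nd); t=np.round(w/n,1)
            out.append({k:float(v) for k,v in zip(('x','y','z','rx','ry','rz'),[*d,*t]) if abs(v)>1e-9})
            p=p+M@d; M=M@R.from_rotvec(t,degrees=True).as_matrix()
        print(json.dumps(out))
    return p,M
E
python3 - <<'E'
from h import *
T=tool(48); F=np.array([.485,.027,.0405])
pre=F-.08*T[:,2]
s=rows([([.42,.25,.25],tool(20),10),(pre+[0,0,.06],T,8),(pre,T,2)])
E
```

```text
[{"x": -0.0274, "y": -0.027, "z": -0.0019, "rx": -1.9, "ry": 0.8, "rz": -4.5}, {"x": -0.0252, "y": -0.029, "z": -0.0031, "rx": -1.9, "ry": 0.8, "rz": -4.5}, {"x": -0.0227, "y": -0.0308, "z": -0.0045, "rx": -1.9, "ry": 0.8, "rz": -4.5}, {"x": -0.0202, "y": -0.0323, "z": -0.0059, "rx": -1.9, "ry": 0.8, "rz": -4.5}, {"x": -0.0176, "y": -0.0335, "z": -0.0072, "rx": -1.9, "ry": 0.8, "rz": -4.5}, {"x": -0.0147, "y": -0.0346, "z": -0.0085, "rx": -1.9, "ry": 0.8, "rz": -4.5}, {"x": -0.0119, "y": -0.0353, "z": -0.0099, "rx": -1.9, "ry": 0.8, "rz": -4.5}, {"x": -0.0089, "y": -0.0357, "z": -0.0112, "rx": -1.9, "ry": 0.8, "rz": -4.5}, {"x": -0.006, "y": -0.036, "z": -0.0125, "rx": -1.9, "ry": 0.8, "rz": -4.5}, {"x": -0.0029, "y": -0.0359, "z": -0.0138, "rx": -1.9, "ry": 0.8, "rz": -4.5}]
[{"x": 0.0021, "y": -0.0383, "z": -0.0012, "rx": -3.5}, {"x": 0.0021, "y": -0.0381, "z": -0.0036, "rx": -3.5}, {"x": 0.0021, "y": -0.0379, "z": -0.0059, "rx": -3.5}, {"x": 0.0021, "y": -0.0374, "z": -0.0082, "rx": -3.5}, {"x": 0.0021, "y": -0.0369, "z": -0.0104, "rx": -3.5}, {"x": 0.0021, "y": -0.0361, "z": -0.0127, "rx": -3.5}, {"x": 0.0021, "y": -0.0354, "z": -0.0149, "rx": -3.5}, {"x": 0.0021, "y": -0.0343, "z": -0.017, "rx": -3.5}]
[{"y": -0.0223, "z": 0.02, "ry": -0.1, "rz": 0.1}, {"y": -0.0223, "z": 0.0201, "ry": -0.1, "rz": 0.1}]
```

```bash
python3 -m jog '[{"fingers":0.03,"x":-0.027,"y":-0.027,"z":-0.002,"rx":-1.9,"ry":0.8,"rz":-4.5},{"x":-0.025,"y":-0.029,"z":-0.003,"rx":-1.9,"ry":0.8,"rz":-4.5},{"x":-0.023,"y":-0.031,"z":-0.0045,"rx":-1.9,"ry":0.8,"rz":-4.5},{"x":-0.02,"y":-0.032,"z":-0.006,"rx":-1.9,"ry":0.8,"rz":-4.5},{"x":-0.0175,"y":-0.0335,"z":-0.007,"rx":-1.9,"ry":0.8,"rz":-4.5},{"x":-0.015,"y":-0.0345,"z":-0.0085,"rx":-1.9,"ry":0.8,"rz":-4.5},{"x":-0.012,"y":-0.035,"z":-0.01,"rx":-1.9,"ry":0.8,"rz":-4.5},{"x":-0.009,"y":-0.0355,"z":-0.011,"rx":-1.9,"ry":0.8,"rz":-4.5}]' 20
python3 - <<'E'
from h import *
T=tool(48); F=np.array([.485,.027,.0405])
pre=F-.08*T[:,2]
s=rows([([.42,.25,.25],tool(20),2),(pre+[0,0,.06],T,8),(pre,T,2)])
E
```

```text
[{"x": -0.137, "y": -0.1351, "z": -0.0093, "rx": -9.5, "ry": 3.9, "rz": -22.4}, {"x": -0.0741, "y": -0.1727, "z": -0.0426, "rx": -9.5, "ry": 3.9, "rz": -22.4}]
[{"x": 0.002, "y": -0.0383, "z": -0.0012, "rx": -3.5}, {"x": 0.002, "y": -0.0382, "z": -0.0035, "rx": -3.5}, {"x": 0.002, "y": -0.0378, "z": -0.0059, "rx": -3.5}, {"x": 0.002, "y": -0.0375, "z": -0.0081, "rx": -3.5}, {"x": 0.0019, "y": -0.0369, "z": -0.0104, "rx": -3.5}, {"x": 0.002, "y": -0.0361, "z": -0.0127, "rx": -3.5}, {"x": 0.002, "y": -0.0354, "z": -0.0148, "rx": -3.5}, {"x": 0.002, "y": -0.0343, "z": -0.017, "rx": -3.5}]
[{"x": 0.0001, "y": -0.0223, "z": 0.0201, "rz": 0.1}, {"y": -0.0223, "z": 0.02, "rz": 0.1}]validation failed for argument at $[1]...
```

```bash
python3 -m jog '[{"fingers":0.03,"x":-0.027,"y":-0.027,"z":-0.002,"rx":-1.9,"ry":0.8,"rz":-4.5},{"fingers":0.03,"x":-0.025,"y":-0.029,"z":-0.003,"rx":-1.9,"ry":0.8,"rz":-4.5},{"fingers":0.03,"x":-0.023,"y":-0.031,"z":-0.0045,"rx":-1.9,"ry":0.8,"rz":-4.5},{"fingers":0.03,"x":-0.02,"y":-0.032,"z":-0.006,"rx":-1.9,"ry":0.8,"rz":-4.5},{"fingers":0.03,"x":-0.0175,"y":-0.0335,"z":-0.007,"rx":-1.9,"ry":0.8,"rz":-4.5},{"fingers":0.03,"x":-0.015,"y":-0.0345,"z":-0.0085,"rx":-1.9,"ry":0.8,"rz":-4.5},{"fingers":0.03,"x":-0.012,"y":-0.035,"z":-0.01,"rx":-1.9,"ry":0.8,"rz":-4.5},{"fingers":0.03,"x":-0.009,"y":-0.0355,"z":-0.011,"rx":-1.9,"ry":0.8,"rz":-4.5}]' 20
```

```text
clock: 2.3
tcp_pos: [0.3937, 0.322, 0.2467]
orientation: [0.3, -3.047, -0.432]
contact_force: [0.9, -1.0, -0.2]
grip_width: 0.0297
gripper_force: 0.0
```

```bash
sed -i 's/out.append({k:float(v) for k,v in zip(\(.*\)) if abs(v)>1e-9})/out.append({k:float(v)+0.0 for k,v in zip(\1)})/' h.py; grep -n out.append h.py
python3 - <<'E'
from h import *
T=tool(48); F=np.array([.485,.027,.0405])
pre=F-.08*T[:,2]
s=rows([([.42,.25,.25],tool(20),2),(pre+[0,0,.06],T,8),(pre,T,2)],nd=3)
E
```

```text
30:            out.append({k:float(v)+0.0 for k,v in zip(('x','y','z','rx','ry','rz'),[*d,*t])})
[{"x": -0.006, "y": -0.036, "z": -0.012, "rx": -1.8, "ry": 0.8, "rz": -4.3}, {"x": -0.003, "y": -0.036, "z": -0.014, "rx": -1.8, "ry": 0.8, "rz": -4.3}]
[{"x": 0.002, "y": -0.038, "z": -0.001, "rx": -3.5, "ry": 0.0, "rz": 0.0}, {"x": 0.002, "y": -0.038, "z": -0.004, "rx": -3.5, "ry": 0.0, "rz": 0.0}, {"x": 0.002, "y": -0.038, "z": -0.005, "rx": -3.5, "ry": 0.0, "rz": 0.0}, {"x": 0.002, "y": -0.038, "z": -0.009, "rx": -3.5, "ry": 0.0, "rz": 0.0}, {"x": 0.002, "y": -0.037, "z": -0.01, "rx": -3.5, "ry": 0.0, "rz": 0.0}, {"x": 0.002, "y": -0.036, "z": -0.012, "rx": -3.5, "ry": 0.0, "rz": 0.0}, {"x": 0.002, "y": -0.035, "z": -0.015, "rx": -3.5, "ry": 0.0, "rz": 0.0}, {"x": 0.002, "y": -0.034, "z": -0.017, "rx": -3.5, "ry": 0.0, "rz": 0.0}]
[{"x": 0.0, "y": -0.022, "z": 0.02, "rx": 0.0, "ry": 0.0, "rz": 0.0}, {"x": 0.0, "y": -0.023, "z": 0.02, "rx": 0.0, "ry": 0.0, "rz": 0.0}]
```

Every row needs all the fields. Next I go above the foot.

```bash
python3 -m jog '[{"fingers":0.03,"x":-0.006,"y":-0.036,"z":-0.012,"rx":-1.8,"ry":0.8,"rz":-4.3},{"fingers":0.03,"x":-0.003,"y":-0.036,"z":-0.014,"rx":-1.8,"ry":0.8,"rz":-4.3},{"fingers":0.03,"x":0.002,"y":-0.038,"z":-0.001,"rx":-3.5,"ry":0,"rz":0},{"fingers":0.03,"x":0.002,"y":-0.038,"z":-0.004,"rx":-3.5,"ry":0,"rz":0},{"fingers":0.03,"x":0.002,"y":-0.038,"z":-0.005,"rx":-3.5,"ry":0,"rz":0},{"fingers":0.03,"x":0.002,"y":-0.038,"z":-0.009,"rx":-3.5,"ry":0,"rz":0},{"fingers":0.03,"x":0.002,"y":-0.037,"z":-0.01,"rx":-3.5,"ry":0,"rz":0},{"fingers":0.03,"x":0.002,"y":-0.036,"z":-0.012,"rx":-3.5,"ry":0,"rz":0}]' 20
python3 -m jog '[{"fingers":0.03,"x":0.002,"y":-0.035,"z":-0.015,"rx":-3.5,"ry":0,"rz":0},{"fingers":0.03,"x":0.002,"y":-0.034,"z":-0.017,"rx":-3.5,"ry":0,"rz":0},{"fingers":0.03,"x":0,"y":0,"z":0,"rx":0,"ry":0,"rz":0}]'
python3 - <<'E'
from h import *
np.set_printoptions(precision=4,suppress=True)
for n in('top','side'):
    p,d=snap(n,n+'1.png')
    for t in ['tablet','handle','lower_edge','foot','kick_hinge']:
        for o in r.landmark_of(t,n)[:4]:
            q=np.array(o['xyz'])
            if .38<q[0]<.54 and -.05<q[1]<.22: print(n,t,round(o['score'],2),q)
a=cv2.imread('pics/side1.png')[130:270,220:400]; b=cv2.imread('pics/top1.png')[150:290,220:400]
cv2.imwrite('pics/c1.png',cv2.resize(np.hstack([a,b]),None,fx=2.2,fy=2.2,interpolation=cv2.INTER_CUBIC))
o=r.get_obs();print(o['tcp_pos'],o['joints'])
T=tool(48); F=np.array([.485,.027,.0405]); rows([(F-.08*T[:,2],T,2)])
E
```

```text
clock: 3.3
tcp_pos: [0.4836, 0.0404, 0.1773]
orientation: [0.49, -2.79, -1.042]
contact_force: [0.8, 0.2, -0.5]
grip_width: 0.03
gripper_force: 0.0
clock: 3.68
tcp_pos: [0.504, -0.0319, 0.1519]
orientation: [0.464, -2.708, -1.199]
contact_force: [-0.1, 0.2, 0.1]
grip_width: 0.0298
gripper_force: 0.0
top tablet 0.57 [ 0.4617  0.0851 -0.0033]
top handle 0.67 [0.4333 0.1756 0.0159]
top lower_edge 0.58 [0.4869 0.0237 0.0112]
top foot 0.63 [0.4862 0.0224 0.0401]
top kick_hinge 0.62 [0.4505 0.1189 0.0201]
side tablet 0.8 [0.4655 0.0857 0.0005]
side handle 0.68 [0.4283 0.1802 0.0142]
side lower_edge 0.94 [0.4886 0.0226 0.011 ]
side foot 0.7 [0.4851 0.0259 0.047 ]
side kick_hinge 0.74 [0.4555 0.1185 0.0189]
side kick_hinge 0.24 [0.4873 0.0206 0.0143]
[ 0.5038 -0.0276  0.1545] [ 0.1942  0.6384  0.164   1.7821 -0.7042  1.4229  2.64  ]
[{"x": -0.0006, "y": -0.023, "z": 0.0197, "rx": -0.1, "ry": 0.0, "rz": -0.1}, {"x": -0.0006, "y": -0.0231, "z": 0.0196, "rx": -0.1, "ry": 0.0, "rz": -0.1}]
```

View pics/c1.png

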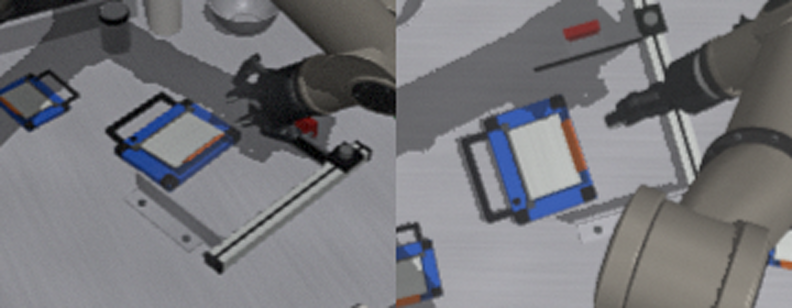

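The crops show the gripper on the rail side with its fingers pointing at the orange tab: side crop (245,90) with the tab at (210,150), top crop (620,115) with the tab at (573,145). The path is clear, so I approach and insert.

```bash
python3 -m jog '[{"fingers":0.028,"x":0,"y":-0.024,"z":0.02,"rx":0,"ry":0,"rz":0},{"fingers":0.028,"x":-0.001,"y":-0.024,"z":0.02,"rx":0,"ry":0,"rz":0},{"fingers":0.028,"x":0,"y":0,"z":0.02,"rx":0,"ry":0,"rz":0},{"fingers":0.028,"x":0,"y":0,"z":0,"rx":0,"ry":0,"rz":0}]' 20
python3 - <<'E'
from h import *
T=tool(48); F=np.array([.486,.025,.0405]); rows([(F-.04*T[:,2],T,1),(F+.009*T[:,2],T,3)])
E
```

```text
clock: 4.78
tcp_pos: [0.4992, -0.0139, 0.0783]
orientation: [0.476, -2.702, -1.203]
contact_force: [0.0, -0.0, -0.7]
grip_width: 0.0283
gripper_force: 0.0
[{"x": -0.001, "y": -0.0006, "z": 0.0158, "rx": 0.1, "ry": -0.2, "rz": -0.2}]
[{"x": 0.0, "y": 0.0, "z": 0.0163, "rx": 0.0, "ry": 0.0, "rz": 0.0}, {"x": 0.0, "y": 0.0, "z": 0.0164, "rx": 0.0, "ry": 0.0, "rz": 0.0}, {"x": 0.0, "y": 0.0, "z": 0.0163, "rx": 0.0, "ry": 0.0, "rz": 0.0}]
```

```bash
python3 -m jog '[{"fingers":0.028,"x":-0.001,"y":-0.001,"z":0.016,"rx":0,"ry":0,"rz":0},{"fingers":0.028,"x":0,"y":0,"z":0.016,"rx":0,"ry":0,"rz":0},{"fingers":0.028,"x":0,"y":0,"z":0.016,"rx":0,"ry":0,"rz":0},{"fingers":0.028,"x":0,"y":0,"z":0.017,"rx":0,"ry":0,"rz":0},{"fingers":0.028,"x":0,"y":0,"z":0,"rx":0,"ry":0,"rz":0}]'
python3 -m jog '[{"fingers":0.0,"x":0,"y":0,"z":0,"rx":0,"ry":0,"rz":0},{"fingers":0.0,"x":0,"y":0,"z":0,"rx":0,"ry":0,"rz":0},{"fingers":0.0,"x":0,"y":0,"z":0,"rx":0,"ry":0,"rz":0}]' 20
```

```text
clock: 5.4
tcp_pos: [0.4837, 0.0305, 0.0334]
orientation: [0.475, -2.702, -1.202]
contact_force: [0.8, -0.2, 0.0]
grip_width: 0.0281
gripper_force: 0.0
clock: 5.78
tcp_pos: [0.4852, 0.0285, 0.0342]
orientation: [0.474, -2.707, -1.2]
contact_force: [0.6, -0.0, 1.0]
grip_width: 0.0031
gripper_force: 23.5
```

Run:
```python
from h import *
o=r.get_obs();p=o['tcp_pos'];M=R.from_rotvec(o['orientation']).as_matrix()
H=np.array([.487,.023,.02])+.098*u; ax=np.cross(u,Z)  # rotate lifts foot: vector -u -> +Z
a=np.cross(-u,Z); 
d=4; rr=R.from_rotvec(np.radians(d)*a).as_matrix()
print(np.dot(p-H,u),p[2]-.02, M.T@(H+rr@(p-H)-p), R.from_matrix(M.T@rr@M).as_rotvec(degrees=True))
```

```text
-0.09219146387781822 0.014233557520545118 [ 1.87752797e-05  5.55961572e-03 -3.38893915e-03] [ 3.99997940e+00 -1.27833526e-02  1.18922286e-03]
```

```bash
python3 -m jog '[{"fingers":0.0,"x":0,"y":0.0055,"z":-0.0034,"rx":4,"ry":0,"rz":0},{"fingers":0.0,"x":0,"y":0.0055,"z":-0.0034,"rx":4,"ry":0,"rz":0},{"fingers":0.0,"x":0,"y":0.0055,"z":-0.0034,"rx":4,"ry":0,"rz":0},{"fingers":0.0,"x":0,"y":0.0055,"z":-0.0034,"rx":4,"ry":0,"rz":0},{"fingers":0.0,"x":0,"y":0.0055,"z":-0.0034,"rx":4,"ry":0,"rz":0},{"fingers":0.0,"x":0,"y":0.0055,"z":-0.0034,"rx":4,"ry":0,"rz":0}]'
python3 - <<'E'
from h import *
o=r.get_obs();print(o['contact_force'],o['joints'])
for n in('top','side'):
    r.grab_frame(n)
    for t in ['foot','lower_edge']:
        for o in r.landmark_of(t,n)[:4]:
            q=np.array(o['xyz'])
            if .38<q[0]<.54 and -.05<q[1]<.22: print(n,t,round(o['score'],2),q.round(4))
E
```

```text
clock: 6.52
tcp_pos: [0.4804, 0.0405, 0.0706]
orientation: [0.518, -2.96, -0.62]
contact_force: [-1.3, -1.7, 0.1]
grip_width: 0.0032
gripper_force: 23.5
[-1.32768185 -1.70300975  0.08082899] [-0.13265026  0.51664222  0.21669529  2.04888451 -0.64575024  0.8798689
  2.47542935]
top foot 0.87 [0.478  0.0377 0.0717]
top lower_edge 0.85 [0.4856 0.024  0.0091]
side foot 0.63 [0.4821 0.0416 0.0727]
side lower_edge 0.93 [0.4876 0.0239 0.0131]
```

```bash
python3 -m jog '[{"fingers":0.0,"x":0,"y":0.0055,"z":-0.0034,"rx":4,"ry":0,"rz":0},{"fingers":0.0,"x":0,"y":0.0055,"z":-0.0034,"rx":4,"ry":0,"rz":0},{"fingers":0.0,"x":0,"y":0.0055,"z":-0.0034,"rx":4,"ry":0,"rz":0},{"fingers":0.0,"x":0,"y":0.0055,"z":-0.0034,"rx":4,"ry":0,"rz":0},{"fingers":0.0,"x":0,"y":0.0055,"z":-0.0034,"rx":4,"ry":0,"rz":0},{"fingers":0.0,"x":0,"y":0,"z":0,"rx":0,"ry":0,"rz":0}]'
python3 -m jog '[{"fingers":0.0,"x":0,"y":0.0042,"z":-0.0025,"rx":3,"ry":0,"rz":0},{"fingers":0.0,"x":0,"y":0,"z":0,"rx":0,"ry":0,"rz":0}]'
```

```text
clock: 7.58
tcp_pos: [0.4735, 0.0609, 0.0943]
orientation: [0.542, -3.078, -0.101]
contact_force: [0.0, -4.5, 5.7]
grip_width: 0.0029
gripper_force: 24.3
clock: 7.82
tcp_pos: [0.4722, 0.0637, 0.0971]
orientation: [0.541, -3.088, -0.019]
contact_force: [-0.8, -5.8, 8.4]
grip_width: 0.0027
gripper_force: 24.6
```

Run:
```python
from h import *
for n in('top','side','top','side'):
    r.grab_frame(n)
    for t in ['foot','lower_edge','kick_hinge','handle']:
        for o in r.landmark_of(t,n)[:4]:
            q=np.array(o['xyz'])
            if .38<q[0]<.54 and -.05<q[1]<.22: print(n,t,round(o['score'],2),q.round(4))
```

```text
top lower_edge 0.78 [0.4862 0.0214 0.0083]
side foot 0.53 [0.4707 0.0641 0.0997]
side lower_edge 0.58 [0.49   0.0199 0.0113]
side kick_hinge 0.91 [0.4552 0.1153 0.0209]
side handle 0.76 [0.4283 0.1772 0.0141]
top lower_edge 0.56 [0.4862 0.0245 0.0129]
side foot 0.57 [0.4717 0.0623 0.0998]
side lower_edge 0.56 [0.4891 0.0209 0.0097]
side kick_hinge 0.83 [0.454  0.1147 0.0211]
side handle 0.71 [0.4287 0.1794 0.0147]
```

```bash
python3 -m jog '[{"fingers":0.0,"x":0,"y":0.004,"z":-0.003,"rx":2,"ry":0,"rz":0},{"fingers":0.0,"x":0,"y":0.003,"z":-0.002,"rx":1,"ry":0,"rz":0},{"fingers":0.0,"x":0,"y":0,"z":0,"rx":0,"ry":0,"rz":0}]'
```

```text
clock: 9.2
tcp_pos: [0.4697, 0.0718, 0.1016]
orientation: [-0.543, 3.09, -0.059]
contact_force: [1.8, -4.1, 0.2]
grip_width: 0.0027
gripper_force: 23.8
```

```bash
python3 -m jog '[{"fingers":0.03,"x":0,"y":-0.003,"z":0,"rx":0,"ry":0,"rz":0},{"fingers":0.03,"x":0,"y":0,"z":0,"rx":0,"ry":0,"rz":0},{"fingers":0.03,"x":0,"y":0,"z":-0.03,"rx":0,"ry":0,"rz":0},{"fingers":0.03,"x":0,"y":0,"z":-0.04,"rx":0,"ry":0,"rz":0},{"fingers":0.03,"x":0,"y":0,"z":-0.05,"rx":0,"ry":0,"rz":0},{"fingers":0.03,"x":0,"y":0,"z":0,"rx":0,"ry":0,"rz":0}]'
python3 - <<'E'
from h import *
for n in('top','side'):
    snap(n,n+'2.png')
    for t in ['tablet','foot','lower_edge','kick_hinge','handle','bay','stop_push']:
        for o in r.landmark_of(t,n)[:4]:
            q=np.array(o['xyz'])
            if .38<q[0]<.7 and -.15<q[1]<.22: print(n,t,round(o['score'],2),q.round(4))
a=cv2.imread('pics/side2.png')[130:270,220:400]; b=cv2.imread('pics/top2.png')[150:290,220:400]
cv2.imwrite('pics/c2.png',cv2.resize(np.hstack([a,b]),None,fx=2.2,fy=2.2,interpolation=cv2.INTER_CUBIC))
E
```

```text
clock: 9.95
tcp_pos: [0.4713, 0.0749, 0.225]
orientation: [-0.544, 3.084, -0.053]
contact_force: [-0.0, -0.3, -0.2]
grip_width: 0.0304
gripper_force: 0.0
top tablet 0.73 [ 0.4622  0.0909 -0.0009]
top foot 0.66 [0.4695 0.0675 0.106 ]
top lower_edge 0.57 [0.4867 0.0275 0.012 ]
top kick_hinge 0.74 [0.45   0.1213 0.0222]
top handle 0.34 [ 0.464   0.0874 -0.0007]
top bay 0.67 [ 0.5223 -0.1118 -0.0006]
top bay 0.19 [0.4858 0.0251 0.0079]
top stop_push 0.97 [0.6689 0.028  0.0204]
side tablet 0.91 [0.4632 0.0857 0.002 ]
side foot 0.58 [0.4687 0.0696 0.1048]
side lower_edge 0.59 [0.4912 0.0259 0.011 ]
side kick_hinge 0.83 [0.4536 0.1196 0.0227]
side kick_hinge 0.53 [0.6658 0.0274 0.0192]
side handle 0.63 [0.4282 0.1816 0.0142]
side bay 0.45 [0.4533 0.1169 0.0204]
side stop_push 0.82 [0.6666 0.0236 0.0185]
```

View pics/c2.png

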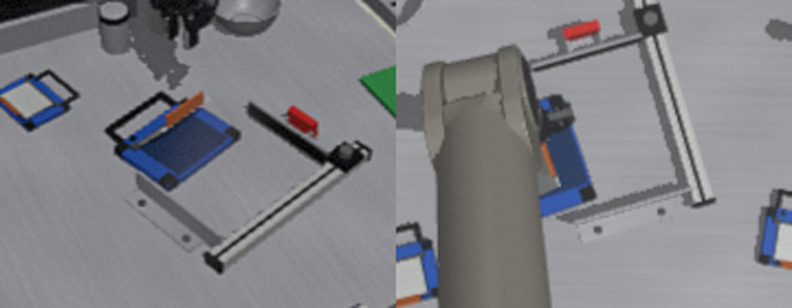

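The side crop shows the kickstand standing open (orange tab at 185,118), and the foot reads z 0.105. The tablet is still in the bay. Next is the handle.

Run:
```python
from h import *
T=tool(0); h=np.array([.4295,.1805,0])
print(r.get_obs()['joints'].round(2) if hasattr(r.get_obs()['joints'],'round') else r.get_obs()['joints'])
rows([(h+[0,0,.2],T,3),(h+[0,0,.06],T,4),(h+[0,0,.003],T,3)],nd=3)
```

```text
[-0.79  0.16  0.53  2.06 -0.05  0.94  1.69]
[{"x": 0.0, "y": 0.038, "z": 0.006, "rx": -0.7, "ry": -0.1, "rz": 0.0}, {"x": 0.001, "y": 0.038, "z": 0.006, "rx": -0.7, "ry": -0.1, "rz": 0.0}, {"x": 0.0, "y": 0.038, "z": 0.007, "rx": -0.7, "ry": -0.1, "rz": 0.0}]
[{"x": 0.0, "y": 0.0, "z": 0.035, "rx": 0.0, "ry": 0.0, "rz": 0.0}, {"x": 0.0, "y": 0.0, "z": 0.035, "rx": 0.0, "ry": 0.0, "rz": 0.0}, {"x": 0.0, "y": 0.0, "z": 0.035, "rx": 0.0, "ry": 0.0, "rz": 0.0}, {"x": 0.0, "y": 0.0, "z": 0.035, "rx": 0.0, "ry": 0.0, "rz": 0.0}]
[{"x": 0.0, "y": 0.0, "z": 0.019, "rx": 0.0, "ry": 0.0, "rz": 0.0}, {"x": 0.0, "y": 0.0, "z": 0.019, "rx": 0.0, "ry": 0.0, "rz": 0.0}, {"x": 0.0, "y": 0.0, "z": 0.019, "rx": 0.0, "ry": 0.0, "rz": 0.0}]
```

```bash
python3 -m jog '[{"fingers":0.028,"x":0,"y":0.038,"z":0.006,"rx":-0.7,"ry":0,"rz":0},{"fingers":0.028,"x":0.001,"y":0.038,"z":0.006,"rx":-0.7,"ry":0,"rz":0},{"fingers":0.028,"x":0,"y":0.038,"z":0.007,"rx":-0.7,"ry":-0.2,"rz":0},{"fingers":0.028,"x":0,"y":0,"z":0.035,"rx":0,"ry":0,"rz":0},{"fingers":0.028,"x":0,"y":0,"z":0.035,"rx":0,"ry":0,"rz":0},{"fingers":0.028,"x":0,"y":0,"z":0.035,"rx":0,"ry":0,"rz":0},{"fingers":0.028,"x":0,"y":0,"z":0.035,"rx":0,"ry":0,"rz":0},{"fingers":0.028,"x":0,"y":0,"z":0,"rx":0,"ry":0,"rz":0}]'
python3 - <<'E'
from h import *
for n in('top','side'):
    p,d=snap(n,n+'3.png')
    for t in ['handle','lower_edge']:
        for o in r.landmark_of(t,n)[:4]:
            q=np.array(o['xyz'])
            if .38<q[0]<.7 and -.15<q[1]<.22: print(n,t,round(o['score'],2),q.round(4))
a=cv2.imread('pics/side3.png')[140:240,240:370]; b=cv2.imread('pics/top3.png')[170:270,230:360]
cv2.imwrite('pics/c3.png',cv2.resize(np.hstack([a,b]),None,fx=3,fy=3,interpolation=cv2.INTER_CUBIC))
rows([([.4295,.1805,.003],tool(0),4)])
E
```

```text
clock: 11.75
tcp_pos: [0.428, 0.1792, 0.0583]
orientation: [0.544, -3.09, 0.004]
contact_force: [-1.0, 0.0, -0.1]
grip_width: 0.0277
gripper_force: 0.0
top handle 0.8 [0.4314 0.1757 0.0155]
top handle 0.16 [ 5.221e-01 -1.114e-01 -1.000e-04]
top lower_edge 0.66 [0.4878 0.0262 0.0105]
side lower_edge 0.8 [0.4843 0.0229 0.0106]
[{"x": 0.0003, "y": 0.0, "z": 0.0146, "rx": 0.0, "ry": 0.0, "rz": 0.0}, {"x": 0.0002, "y": 0.0, "z": 0.0145, "rx": 0.0, "ry": 0.0, "rz": 0.0}, {"x": 0.0003, "y": 0.0001, "z": 0.0146, "rx": 0.0, "ry": 0.0, "rz": 0.0}, {"x": 0.0003, "y": 0.0, "z": 0.0145, "rx": 0.0, "ry": 0.0, "rz": 0.0}]
```

View pics/c3.png

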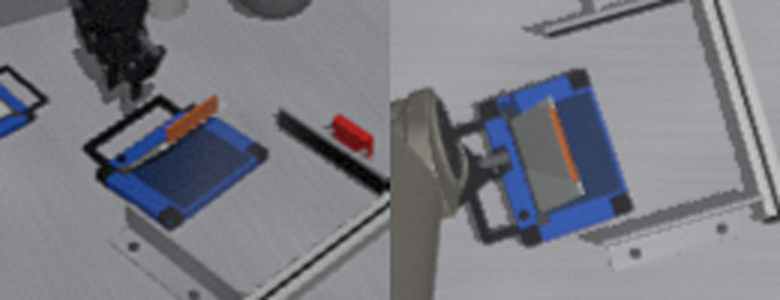

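The gripper stands over the handle bar (top crop 485,160), between the handle's arms. Now down, and pinch at 20 N.

```bash
python3 -m jog '[{"fingers":0.028,"x":0,"y":-0.001,"z":0.0145,"rx":0,"ry":0,"rz":0},{"fingers":0.028,"x":0.001,"y":0,"z":0.0145,"rx":0,"ry":0,"rz":0},{"fingers":0.028,"x":0,"y":0,"z":0.0145,"rx":0,"ry":0,"rz":0},{"fingers":0.028,"x":0,"y":0,"z":0.0125,"rx":0,"ry":0,"rz":0},{"fingers":0.028,"x":0,"y":0,"z":0,"rx":0,"ry":0,"rz":0}]'
python3 -m jog '[{"fingers":0.0,"x":0,"y":0,"z":0,"rx":0,"ry":0,"rz":0},{"fingers":0.0,"x":0,"y":0,"z":0,"rx":0,"ry":0,"rz":0},{"fingers":0.0,"x":0,"y":0,"z":0,"rx":0,"ry":0,"rz":0}]' 20
python3 - <<'E'
from h import *
o=r.get_obs();print(o['joints'],o['contact_force'])
E
```

```text
clock: 12.68
tcp_pos: [0.4282, 0.1783, 0.0027]
orientation: [0.544, -3.092, 0.002]
contact_force: [0.1, -1.2, -0.3]
grip_width: 0.0277
gripper_force: 0.0
clock: 13.05
tcp_pos: [0.4291, 0.1789, 0.0042]
orientation: [-0.544, 3.093, 0.0]
contact_force: [-0.3, -0.4, -1.7]
grip_width: 0.0109
gripper_force: 20.3
[-0.762433    0.52741778  0.28501093  2.21913903 -0.34227681  0.43416622
  1.71716485] [-0.32486635 -0.37615096 -1.71805549]
```

Run:
```python
from h import *
def P(t):
    b=0 if t<=90 else 18
    c,s=np.cos(np.radians(t)),np.sin(np.radians(t)); zz=14-b
    return np.array([164*c-zz*s-b,164*s+zz*c])
ts=[0,3,8]+list(range(14,91,6))[0:13]+[90]+[95,100,105,110,114,116,118]
ts=sorted(set(ts)); pr=P(0)
for t in ts[1:]:
    q=P(t); print(t,'y %.4f z %.4f'%((q[0]-pr[0])/1e3,-(q[1]-pr[1])/1e3)); pr=q
print(P(118)-P(0))
```

```text
3 y -0.0010 z -0.0086
8 y -0.0026 z -0.0141
14 y -0.0047 z -0.0166
20 y -0.0064 z -0.0160
26 y -0.0081 z -0.0152
32 y -0.0096 z -0.0143
38 y -0.0110 z -0.0132
44 y -0.0124 z -0.0120
50 y -0.0136 z -0.0106
56 y -0.0146 z -0.0092
62 y -0.0155 z -0.0076
68 y -0.0162 z -0.0059
74 y -0.0167 z -0.0042
80 y -0.0171 z -0.0024
86 y -0.0172 z -0.0006
90 y -0.0115 z 0.0006
95 y -0.0143 z 0.0003
100 y -0.0142 z 0.0015
105 y -0.0140 z 0.0028
110 y -0.0137 z 0.0040
114 y -0.0107 z 0.0040
116 y -0.0052 z 0.0023
118 y -0.0052 z 0.0025
[-255.46154593  132.68129148]
```

```bash
python3 -m jog '[{"fingers":0.0,"x":0,"y":-0.001,"z":-0.0085,"rx":0,"ry":0,"rz":0},{"fingers":0.0,"x":0,"y":-0.0025,"z":-0.014,"rx":0,"ry":0,"rz":0},{"fingers":0.0,"x":0,"y":-0.0045,"z":-0.0165,"rx":0,"ry":0,"rz":0},{"fingers":0.0,"x":0,"y":-0.0065,"z":-0.016,"rx":0,"ry":0,"rz":0},{"fingers":0.0,"x":0,"y":-0.008,"z":-0.015,"rx":0,"ry":0,"rz":0},{"fingers":0.0,"x":0,"y":-0.0095,"z":-0.0145,"rx":0,"ry":0,"rz":0},{"fingers":0.0,"x":0,"y":0,"z":0,"rx":0,"ry":0,"rz":0}]' 20
python3 - <<'E'
from h import *
for n in('top','side'):
    snap(n,n+'4.png')
    for t in ['handle','lower_edge','foot']:
        for o in r.landmark_of(t,n)[:4]:
            q=np.array(o['xyz'])
            if .38<q[0]<.7 and -.15<q[1]<.22: print(n,t,round(o['score'],2),q.round(4))
E
```

```text
clock: 13.92
tcp_pos: [0.4409, 0.1483, 0.0898]
orientation: [-0.541, 3.092, 0.001]
contact_force: [0.4, 1.8, -2.0]
grip_width: 0.0108
gripper_force: 19.5
top handle 0.79 [0.4424 0.1445 0.1011]
top lower_edge 0.8 [0.489  0.0201 0.006 ]
top foot 0.6 [0.4892 0.0086 0.1086]
side handle 0.92 [0.4389 0.1515 0.0955]
side lower_edge 0.56 [0.4904 0.0169 0.009 ]
side foot 0.82 [0.4907 0.01   0.11  ]
```

View pics/side4.png

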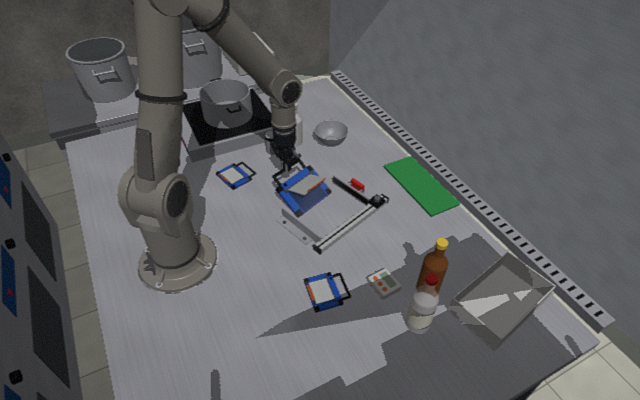

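The side view shows the tablet tilted about 30° with the pinch holding (300,185) and the lower edge in place. Continuing.

```bash
python3 -m jog '[{"fingers":0.0,"x":0,"y":-0.011,"z":-0.013,"rx":0,"ry":0,"rz":0},{"fingers":0.0,"x":0,"y":-0.0125,"z":-0.012,"rx":0,"ry":0,"rz":0},{"fingers":0.0,"x":0,"y":-0.0135,"z":-0.0105,"rx":0,"ry":0,"rz":0},{"fingers":0.0,"x":0,"y":-0.0145,"z":-0.009,"rx":0,"ry":0,"rz":0},{"fingers":0.0,"x":0,"y":-0.0155,"z":-0.0075,"rx":0,"ry":0,"rz":0},{"fingers":0.0,"x":0,"y":-0.016,"z":-0.006,"rx":0,"ry":0,"rz":0},{"fingers":0.0,"x":0,"y":0,"z":0,"rx":0,"ry":0,"rz":0}]' 20
python3 - <<'E'
from h import *
o=r.get_obs();print(o['joints'].tolist() if hasattr(o['joints'],'tolist') else o['joints'])
for n in('top','side'):
    r.grab_frame(n)
    for t in ['handle','lower_edge','foot']:
        for o in r.landmark_of(t,n)[:4]:
            q=np.array(o['xyz'])
            if .38<q[0]<.7 and -.15<q[1]<.22: print(n,t,round(o['score'],2),q.round(4))
E
```

```text
clock: 15.2
tcp_pos: [0.4693, 0.0689, 0.1487]
orientation: [-0.539, 3.092, 0.001]
contact_force: [-4.3, 2.2, 10.9]
grip_width: 0.0112
gripper_force: 21.1
[-0.6769248498930587, 0.27076658821212707, 0.4698248761665072, 2.1303278408108213, -0.17534420634335884, 0.7734955591600126, 1.8196232244544468]
top handle 0.6 [0.4728 0.0654 0.1582]
top lower_edge 0.81 [0.4902 0.0121 0.0011]
top foot 0.77 [ 0.5125 -0.0554  0.0829]
side handle 0.69 [0.471 0.071 0.157]
side lower_edge 0.83 [0.4927 0.0117 0.0063]
side foot 0.91 [ 0.5123 -0.0527  0.0843]
```

```bash
python3 -m jog '[{"fingers":0.0,"x":0,"y":-0.0165,"z":-0.008,"rx":0,"ry":0,"rz":0},{"fingers":0.0,"x":0,"y":-0.017,"z":-0.003,"rx":0,"ry":0,"rz":0},{"fingers":0.0,"x":0,"y":-0.017,"z":-0.001,"rx":0,"ry":0,"rz":0},{"fingers":0.0,"x":0,"y":0,"z":0,"rx":0,"ry":0,"rz":0}]' 20
python3 - <<'E'
from h import *
for n in('top','side'):
    r.grab_frame(n)
    for t in ['handle','lower_edge','foot']:
        for o in r.landmark_of(t,n)[:4]:
            q=np.array(o['xyz'])
            if .38<q[0]<.7 and -.15<q[1]<.22: print(n,t,round(o['score'],2),q.round(4))
E
```

```text
clock: 16.1
tcp_pos: [0.4853, 0.02, 0.1591]
orientation: [-0.538, 3.095, -0.002]
contact_force: [-4.2, -0.6, 4.2]
grip_width: 0.0109
gripper_force: 20.5
top handle 0.85 [0.4832 0.0165 0.1659]
top lower_edge 0.88 [0.4883 0.0099 0.0014]
side handle 0.66 [0.4837 0.0206 0.1619]
side lower_edge 0.94 [0.4926 0.0078 0.0034]
side lower_edge 0.36 [ 0.5193 -0.0743  0.0557]
side foot 0.63 [ 0.5212 -0.0739  0.0586]
side foot 0.27 [0.6669 0.0251 0.0199]
```

```bash
python3 -m jog '[{"fingers":0.0,"x":0,"y":-0.0115,"z":0,"rx":0,"ry":0,"rz":0},{"fingers":0.0,"x":0,"y":-0.014,"z":0,"rx":0,"ry":0,"rz":0},{"fingers":0.0,"x":0,"y":-0.014,"z":0.0015,"rx":0,"ry":0,"rz":0},{"fingers":0.0,"x":0,"y":-0.014,"z":0.0025,"rx":0,"ry":0,"rz":0},{"fingers":0.0,"x":0,"y":0,"z":0,"rx":0,"ry":0,"rz":0}]' 20
python3 - <<'E'
from h import *
for n in('top','side'):
    snap(n,n+'5.png')
    for t in ['handle','lower_edge','foot']:
        for o in r.landmark_of(t,n)[:4]:
            q=np.array(o['xyz'])
            if .38<q[0]<.7 and -.15<q[1]<.22: print(n,t,round(o['score'],2),q.round(4))
E
```

```text
clock: 17.12
tcp_pos: [0.5041, -0.0286, 0.1544]
orientation: [-0.541, 3.094, -0.002]
contact_force: [-3.2, -1.5, 4.6]
grip_width: 0.0109
gripper_force: 21.1
top handle 0.46 [ 0.5077 -0.0307  0.1615]
top foot 0.65 [ 0.5249 -0.0872  0.025 ]
side handle 0.79 [ 0.5029 -0.0296  0.1603]
side lower_edge 0.86 [0.4938 0.0072 0.005 ]
side foot 0.75 [ 0.5273 -0.0867  0.0264]
```

```bash
python3 -m jog '[{"fingers":0.0,"x":0,"y":-0.01,"z":0.0025,"rx":0,"ry":0,"rz":0},{"fingers":0.0,"x":0,"y":-0.01,"z":0.003,"rx":0,"ry":0,"rz":0},{"fingers":0.0,"x":0,"y":-0.009,"z":0.003,"rx":0,"ry":0,"rz":0},{"fingers":0.0,"x":0,"y":-0.005,"z":0.002,"rx":0,"ry":0,"rz":0},{"fingers":0.0,"x":0,"y":0,"z":0,"rx":0,"ry":0,"rz":0}]' 20
python3 - <<'E'
from h import *
for n in('top','side'):
    snap(n,n+'6.png')
    for t in ['handle','lower_edge','foot','tablet']:
        for o in r.landmark_of(t,n)[:4]:
            q=np.array(o['xyz'])
            if .38<q[0]<.7 and -.15<q[1]<.22: print(n,t,round(o['score'],2),q.round(4))
E
```

```text
clock: 18.15
tcp_pos: [0.5154, -0.0591, 0.1437]
orientation: [-0.544, 3.094, -0.0]
contact_force: [-0.6, 0.2, -0.2]
grip_width: 0.0111
gripper_force: 20.9
side handle 0.69 [ 0.5164 -0.0563  0.1539]
side lower_edge 0.6 [0.4941 0.0055 0.0064]
side foot 0.83 [ 0.5287 -0.0907  0.0065]
side tablet 0.68 [ 0.4963 -0.008   0.0637]
```

```bash
python3 -m jog '[{"fingers":0.0,"x":0,"y":-0.004,"z":0.0015,"rx":0,"ry":0,"rz":0},{"fingers":0.0,"x":0,"y":-0.004,"z":0.002,"rx":0,"ry":0,"rz":0},{"fingers":0.0,"x":0,"y":0,"z":0,"rx":0,"ry":0,"rz":0}]' 20
python3 - <<'E'
from h import *
for n in('top','side'):
    snap(n,n+'7.png')
    for t in ['handle','lower_edge','foot','tablet']:
        for o in r.landmark_of(t,n)[:4]:
            q=np.array(o['xyz'])
            if .38<q[0]<.7 and -.15<q[1]<.22: print(n,t,round(o['score'],2),q.round(4))
E
```

```text
clock: 19.02
tcp_pos: [0.5183, -0.0667, 0.1405]
orientation: [-0.544, 3.093, -0.0]
contact_force: [0.1, 0.9, -2.2]
grip_width: 0.0108
gripper_force: 20.5
top tablet 0.42 [ 0.4982 -0.0061  0.0662]
side handle 0.84 [ 0.5204 -0.0655  0.1453]
side lower_edge 0.59 [0.4914 0.006  0.005 ]
side foot 0.64 [ 5.272e-01 -9.000e-02  2.000e-04]
side tablet 0.9 [ 0.5005 -0.0097  0.0679]
```

```bash
python3 -m jog '[{"fingers":0.0,"x":0,"y":-0.001,"z":0.002,"rx":0,"ry":0,"rz":0},{"fingers":0.0,"x":0,"y":0,"z":0,"rx":0,"ry":0,"rz":0}]' 20
python3 -m jog '[{"fingers":0.03,"x":0,"y":0,"z":0,"rx":0,"ry":0,"rz":0},{"fingers":0.03,"x":0,"y":0,"z":0,"rx":0,"ry":0,"rz":0},{"fingers":0.03,"x":0,"y":0,"z":0,"rx":0,"ry":0,"rz":0}]' 20
python3 - <<'E'
from h import *
snap('side','side8.png'); cv2.imwrite('pics/c8.png',cv2.resize(cv2.imread('pics/side8.png')[120:270,220:420],None,fx=3,fy=3,interpolation=cv2.INTER_CUBIC))
E
```

```text
clock: 19.77
tcp_pos: [0.5193, -0.0672, 0.14]
orientation: [-0.544, 3.092, 0.001]
contact_force: [-4.4, 1.7, 13.4]
grip_width: 0.0111
gripper_force: 21.9
clock: 20.15
tcp_pos: [0.5183, -0.0675, 0.1384]
orientation: [-0.544, 3.094, -0.0]
contact_force: [-0.1, -0.2, 0.6]
grip_width: 0.03
gripper_force: 0.0
```

View pics/c8.png

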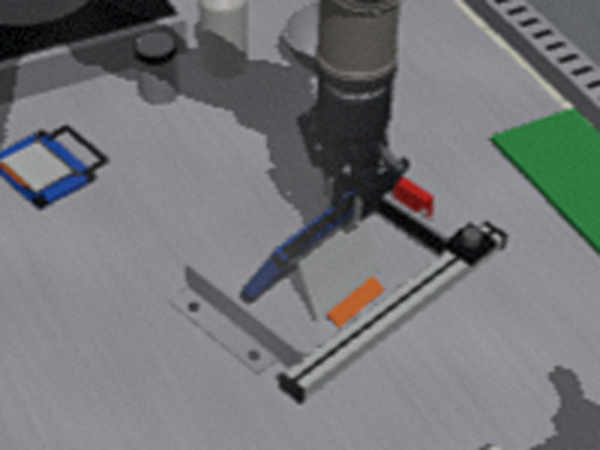

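The crop shows the tablet standing on its lower edge (245,295) and the orange foot (355,300) in front of the rail. I retreat upwards and move round to the stop.

```bash
python3 -m jog '[{"fingers":0.03,"x":0,"y":0,"z":-0.01,"rx":0,"ry":0,"rz":0},{"fingers":0.03,"x":0,"y":0,"z":-0.02,"rx":0,"ry":0,"rz":0},{"fingers":0.03,"x":0,"y":0,"z":-0.04,"rx":0,"ry":0,"rz":0},{"fingers":0.03,"x":0,"y":0,"z":-0.04,"rx":0,"ry":0,"rz":0},{"fingers":0.03,"x":0,"y":0,"z":0,"rx":0,"ry":0,"rz":0}]'
python3 - <<'E'
from h import *
for n in('side','top'):
    snap(n,n+'9.png')
    for t in ['handle','lower_edge','foot','tablet','stop_push']:
        for o in r.landmark_of(t,n)[:4]:
            q=np.array(o['xyz'])
            if .38<q[0]<.7 and -.15<q[1]<.22: print(n,t,round(o['score'],2),q.round(4),'bay',((q-B0)@BX).round(4),((q-B0)@BY).round(4))
T=tool(0,BX); T=T@R.from_euler('y',15,degrees=True).as_matrix()
sp=np.array([.668,.0265,.015]); a=sp-BY*.045
rows([(a+[0,0,.2],T,6),(a,T,6)],nd=3)
E
```

```text
clock: 20.82
tcp_pos: [0.5204, -0.0678, 0.2521]
orientation: [-0.543, 3.087, -0.001]
contact_force: [0.5, -0.2, -0.6]
grip_width: 0.0297
gripper_force: 0.0
side handle 0.71 [ 0.5189 -0.0645  0.1469] bay 0.0464 -0.0077
side lower_edge 0.74 [0.6685 0.0239 0.0198] bay 0.084 -0.1773
side lower_edge 0.6 [0.4961 0.0053 0.0036] bay 0.1198 -0.0077
side foot 0.76 [ 5.295e-01 -9.220e-02  1.000e-04] bay 0.0168 -0.0092
side tablet 0.95 [ 0.5028 -0.0093  0.0635] bay 0.1039 -0.0095
side stop_push 0.71 [0.6722 0.0268 0.0206] bay 0.0856 -0.1817
side stop_push 0.2 [ 0.5196 -0.0675  0.1446] bay 0.0433 -0.0074
top handle 0.72 [ 0.4978 -0.007   0.0668] bay 0.1076 -0.0055
top handle 0.63 [ 0.5259 -0.1101  0.0031] bay 0.0009 -0.0002
top tablet 0.53 [ 0.4951 -0.0105  0.0621] bay 0.1051 -0.0018
top stop_push 0.53 [0.6683 0.0246 0.0191] bay 0.0848 -0.1773
[{"x": -0.036, "y": 0.006, "z": 0.006, "rx": 0.0, "ry": 2.5, "rz": 0.3}, {"x": -0.037, "y": 0.006, "z": 0.003, "rx": 0.0, "ry": 2.5, "rz": 0.3}, {"x": -0.036, "y": 0.006, "z": 0.003, "rx": 0.0, "ry": 2.5, "rz": 0.3}, {"x": -0.037, "y": 0.007, "z": 0.001, "rx": 0.0, "ry": 2.5, "rz": 0.3}, {"x": -0.037, "y": 0.007, "z": -0.001, "rx": 0.0, "ry": 2.5, "rz": 0.3}, {"x": -0.036, "y": 0.007, "z": -0.003, "rx": 0.0, "ry": 2.5, "rz": 0.3}]
[{"x": -0.009, "y": 0.0, "z": 0.032, "rx": 0.0, "ry": 0.0, "rz": 0.0}, {"x": -0.008, "y": 0.0, "z": 0.033, "rx": 0.0, "ry": 0.0, "rz": 0.0}, {"x": -0.009, "y": 0.0, "z": 0.032, "rx": 0.0, "ry": 0.0, "rz": 0.0}, {"x": -0.009, "y": 0.0, "z": 0.032, "rx": 0.0, "ry": 0.0, "rz": 0.0}, {"x": -0.008, "y": 0.0, "z": 0.032, "rx": 0.0, "ry": 0.0, "rz": 0.0}, {"x": -0.009, "y": 0.0, "z": 0.033, "rx": 0.0, "ry": 0.0, "rz": 0.0}]
```

```bash
python3 -m jog '[{"fingers":0.0,"x":-0.036,"y":0.006,"z":0,"rx":0,"ry":2.5,"rz":0.3},{"fingers":0.0,"x":-0.037,"y":0.006,"z":0.003,"rx":0,"ry":2.5,"rz":0.3},{"fingers":0.0,"x":-0.036,"y":0.006,"z":0.003,"rx":0,"ry":2.5,"rz":0.3},{"fingers":0.0,"x":-0.037,"y":0.007,"z":0.001,"rx":0,"ry":2.5,"rz":0.3},{"fingers":0.0,"x":-0.037,"y":0.007,"z":0,"rx":0,"ry":2.5,"rz":0.3},{"fingers":0.0,"x":-0.036,"y":0.007,"z":-0.003,"rx":0,"ry":2.5,"rz":0.3},{"fingers":0.0,"x":-0.009,"y":0,"z":0.032,"rx":0,"ry":0,"rz":0},{"fingers":0.0,"x":0,"y":0,"z":0,"rx":0,"ry":0,"rz":0}]'
python3 - <<'E'
from h import *
T=tool(0,BX); T=T@R.from_euler('y',15,degrees=True).as_matrix()
sp=np.array([.669,.0265,.016]); a=sp-BY*.045
for t in ['lower_edge','stop_push']:
  for n in('side','top'):
    r.grab_frame(n)
    for o in r.landmark_of(t,n)[:2]:
        q=np.array(o['xyz']); print(n,t,round(o['score'],2),q.round(4),'bay',((q-B0)@BX).round(4),((q-B0)@BY).round(4))
o=r.get_obs();print(o['joints'])
rows([(a,T,5)],nd=3)
E
```

```text
clock: 22.42
tcp_pos: [0.7094, 0.0412, 0.184]
orientation: [0.455, -2.841, 0.066]
contact_force: [0.3, -0.5, 0.1]
grip_width: -0.0
gripper_force: 0.0
side lower_edge 0.81 [0.4931 0.004  0.0025] bay 0.1195 -0.0044
side lower_edge 0.73 [ 0.2969 -0.3019  0.0081] bay -0.1104 0.277
top lower_edge 0.67 [ 0.3    -0.307   0.0086] bay -0.1162 0.2757
top lower_edge 0.66 [0.4917 0.01   0.0052] bay 0.1257 -0.0049
top stop_push 0.75 [0.6687 0.0284 0.0183] bay 0.0883 -0.1789
[-0.43891874  0.76876885  0.49587459  1.28647639 -0.26238452  1.41471013
  1.93752044]
[{"x": -0.009, "y": 0.0, "z": 0.033, "rx": -0.1, "ry": 0.0, "rz": 0.0}, {"x": -0.009, "y": 0.0, "z": 0.034, "rx": -0.1, "ry": 0.0, "rz": 0.0}, {"x": -0.009, "y": 0.0, "z": 0.033, "rx": -0.1, "ry": 0.0, "rz": 0.0}, {"x": -0.009, "y": 0.0, "z": 0.034, "rx": -0.1, "ry": 0.0, "rz": 0.0}, {"x": -0.009, "y": 0.0, "z": 0.033, "rx": -0.1, "ry": 0.0, "rz": 0.0}]
```

```bash
python3 -m jog '[{"fingers":0.0,"x":-0.009,"y":0,"z":0.033,"rx":0,"ry":0,"rz":0},{"fingers":0.0,"x":-0.009,"y":0,"z":0.034,"rx":0,"ry":0,"rz":0},{"fingers":0.0,"x":-0.009,"y":0,"z":0.033,"rx":0,"ry":0,"rz":0},{"fingers":0.0,"x":-0.009,"y":0,"z":0.034,"rx":0,"ry":0,"rz":0},{"fingers":0.0,"x":-0.009,"y":0,"z":0.033,"rx":0,"ry":0,"rz":0},{"fingers":0.0,"x":0,"y":0,"z":0,"rx":0,"ry":0,"rz":0}]'
python3 -m jog '[{"fingers":0.0,"x":0.0097,"y":0,"z":0.0026,"rx":0,"ry":0,"rz":0},{"fingers":0.0,"x":0.0097,"y":0,"z":0.0026,"rx":0,"ry":0,"rz":0},{"fingers":0.0,"x":0.0097,"y":0,"z":0.0026,"rx":0,"ry":0,"rz":0},{"fingers":0.0,"x":0.0097,"y":0,"z":0.0026,"rx":0,"ry":0,"rz":0},{"fingers":0.0,"x":0,"y":0,"z":0,"rx":0,"ry":0,"rz":0}]'
python3 - <<'E'
from h import *
o=r.get_obs();print(o['contact_force']@BX,o['contact_force']@BY,(o['tcp_pos']-B0)@BX,(o['tcp_pos']-B0)@BY)
E
```

```text
clock: 23.58
tcp_pos: [0.7095, 0.0405, 0.0121]
orientation: [0.454, -2.842, 0.065]
contact_force: [-0.2, -0.4, 0.4]
grip_width: -0.0002
gripper_force: 0.0
clock: 24.2
tcp_pos: [0.6729, 0.0275, 0.0151]
orientation: [0.454, -2.848, 0.066]
contact_force: [0.3, -0.9, -0.7]
grip_width: -0.0
gripper_force: 0.0
-0.9320179552461397 -0.0040019401682619415 0.08611192585778141 -0.18263491935479786
```

```bash
python3 -m jog '[{"fingers":0.0,"x":0.0097,"y":0,"z":0.0026,"rx":0,"ry":0,"rz":0},{"fingers":0.0,"x":0.0097,"y":0,"z":0.0026,"rx":0,"ry":0,"rz":0},{"fingers":0.0,"x":0.0097,"y":0,"z":0.0026,"rx":0,"ry":0,"rz":0}]'
python3 - <<'E'
from h import *
o=r.get_obs();print(o['contact_force']@BX,o['contact_force']@BY,(o['tcp_pos']-B0)@BX,(o['tcp_pos']-B0)@BY)
for n in('side','top'):
    snap(n,n+'10.png')
    for t in ['lower_edge','stop_push']:
        for o in r.landmark_of(t,n)[:3]:
            q=np.array(o['xyz'])
            if q[0]>.4: print(n,t,round(o['score'],2),q.round(4),'bay',((q-B0)@BX).round(4),((q-B0)@BY).round(4))
a=cv2.imread('pics/side10.png')[130:270,240:420]; b=cv2.imread('pics/top10.png')[130:270,240:420]
cv2.imwrite('pics/c10.png',cv2.resize(np.hstack([a,b]),None,fx=2.2,fy=2.2,interpolation=cv2.INTER_CUBIC))
E
```

```text
clock: 24.58
tcp_pos: [0.6443, 0.0187, 0.0145]
orientation: [0.455, -2.848, 0.065]
contact_force: [1.8, 1.9, 1.3]
grip_width: -0.0
gripper_force: 1.3
1.203589865934998 -2.3031955793957533 0.08658691364587764 -0.1527394891752648
side lower_edge 0.69 [0.4922 0.0082 0.006 ] bay 0.1238 -0.0048
side stop_push 0.89 [0.638  0.0169 0.0189] bay 0.0868 -0.1462
top lower_edge 0.85 [0.4918 0.0065 0.0059] bay 0.1223 -0.0039
top stop_push 0.89 [0.6318 0.0186 0.0192] bay 0.0904 -0.1408
```

View pics/c10.png

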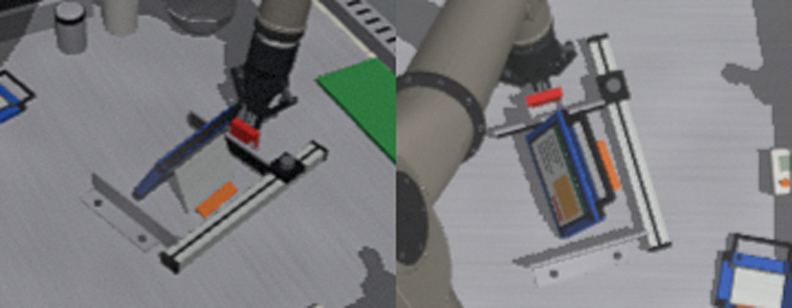

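The stop is sliding at about 2 N, and the fingertips are on the red block (side crop 245,130). The tablet still stands. Continuing more slowly.

```bash
python3 -m jog '[{"fingers":0.0,"x":0.0058,"y":0,"z":0.0016,"rx":0,"ry":0,"rz":0},{"fingers":0.0,"x":0.0058,"y":0,"z":0.0016,"rx":0,"ry":0,"rz":0},{"fingers":0.0,"x":0.0058,"y":0,"z":0.0016,"rx":0,"ry":0,"rz":0},{"fingers":0.0,"x":0.0058,"y":0,"z":0.0016,"rx":0,"ry":0,"rz":0},{"fingers":0.0,"x":0,"y":0,"z":0,"rx":0,"ry":0,"rz":0}]'
python3 - <<'E'
from h import *
o=r.get_obs();print(o['contact_force']@BX,o['contact_force']@BY,(o['tcp_pos']-B0)@BX,(o['tcp_pos']-B0)@BY)
for n in('side','top'):
    r.grab_frame(n)
    for t in ['lower_edge','stop_push','foot']:
        for o in r.landmark_of(t,n)[:3]:
            q=np.array(o['xyz'])
            if q[0]>.4: print(n,t,round(o['score'],2),q.round(4),'bay',((q-B0)@BX).round(4),((q-B0)@BY).round(4))
E
```

```text
clock: 25.5
tcp_pos: [0.6228, 0.0115, 0.0144]
orientation: [0.456, -2.85, 0.065]
contact_force: [5.1, 1.5, -3.3]
grip_width: -0.0005
gripper_force: 2.3
-0.15811833790468288 -5.263058649315572 0.08643024255867718 -0.13005212906917757
side lower_edge 0.62 [0.4818 0.0006 0.0066] bay 0.1198 0.0074
side stop_push 0.83 [0.6136 0.0077 0.0223] bay 0.0857 -0.1201
side stop_push 0.71 [ 0.5063 -0.0691  0.1466] bay 0.0459 0.0057
side stop_push 0.43 [ 5.306e-01 -5.209e-01 -2.000e-04] bay -0.3911 0.1228
side foot 0.86 [ 0.5142 -0.0976 -0.0017] bay 0.0164 0.0071
top lower_edge 0.97 [0.4795 0.0005 0.0068] bay 0.1204 0.0096
top stop_push 0.64 [0.6127 0.0103 0.0215] bay 0.0884 -0.1201
top foot 0.67 [ 0.5158 -0.0989  0.0016] bay 0.0147 0.0059
```

```bash
python3 -m jog '[{"fingers":0.0,"x":0.0039,"y":0,"z":0.001,"rx":0,"ry":0,"rz":0},{"fingers":0.0,"x":0.0039,"y":0,"z":0.001,"rx":0,"ry":0,"rz":0},{"fingers":0.0,"x":0,"y":0,"z":0,"rx":0,"ry":0,"rz":0}]'
python3 -m jog '[{"fingers":0.0,"x":0.0015,"y":0,"z":0.0004,"rx":0,"ry":0,"rz":0},{"fingers":0.0,"x":0,"y":0,"z":0,"rx":0,"ry":0,"rz":0}]'
python3 - <<'E'
from h import *
o=r.get_obs();print(o['contact_force']@BX,o['contact_force']@BY,(o['tcp_pos']-B0)@BX,(o['tcp_pos']-B0)@BY)
for n in('side','top','side','top'):
    r.grab_frame(n)
    for t in ['lower_edge','stop_push','foot']:
        for o in r.landmark_of(t,n)[:1]:
            q=np.array(o['xyz'])
            if q[0]>.4: print(n,t,round(o['score'],2),q.round(4),'bay',((q-B0)@BX).round(4),((q-B0)@BY).round(4))
E
```

```text
clock: 26.28
tcp_pos: [0.615, 0.0091, 0.0143]
orientation: [0.456, -2.849, 0.065]
contact_force: [5.2, 2.4, -2.7]
grip_width: 0.0002
gripper_force: 2.5
clock: 26.52
tcp_pos: [0.614, 0.0088, 0.0144]
orientation: [0.456, -2.85, 0.065]
contact_force: [5.4, 1.8, -3.2]
grip_width: 0.0
gripper_force: 2.9
0.05280128237712001 -5.720942534685952 0.08661219722964228 -0.12078021113977436
side stop_push 0.85 [0.6044 0.0096 0.019 ] bay 0.0903 -0.1119
side foot 0.92 [ 0.5098 -0.1006  0.001 ] bay 0.0149 0.0122
top stop_push 0.58 [0.6035 0.0057 0.0216] bay 0.0869 -0.1099
side stop_push 0.81 [0.6044 0.0067 0.019 ] bay 0.0876 -0.111
top lower_edge 0.93 [ 0.469  -0.0023  0.0029] bay 0.121 0.0205
top stop_push 0.68 [0.6029 0.0079 0.0226] bay 0.0892 -0.11
```

```bash
python3 -m jog '[{"fingers":0.0,"x":0.0015,"y":0,"z":0.0004,"rx":0,"ry":0,"rz":0},{"fingers":0.0,"x":0,"y":0,"z":0,"rx":0,"ry":0,"rz":0}]'
python3 -m jog '[{"fingers":0.0,"x":0.0015,"y":0,"z":0.0004,"rx":0,"ry":0,"rz":0},{"fingers":0.0,"x":0,"y":0,"z":0,"rx":0,"ry":0,"rz":0}]'
```

```text
clock: 27.58
tcp_pos: [0.6135, 0.0087, 0.0144]
orientation: [0.457, -2.852, 0.065]
contact_force: [7.7, 3.9, -5.3]
grip_width: -0.0001
gripper_force: 4.1
clock: 27.82
tcp_pos: [0.6133, 0.0086, 0.0145]
orientation: [0.458, -2.855, 0.066]
contact_force: [11.1, 3.9, -6.4]
grip_width: 0.0001
gripper_force: 5.5
```

The force rises to about 12 N while the position stands still, so the tablet is snug. I back off.

```bash
python3 -m jog '[{"fingers":0.0,"x":-0.0097,"y":0,"z":-0.003,"rx":0,"ry":0,"rz":0},{"fingers":0.0,"x":-0.02,"y":0,"z":-0.006,"rx":0,"ry":0,"rz":0},{"fingers":0.0,"x":-0.02,"y":0,"z":-0.02,"rx":0,"ry":0,"rz":0},{"fingers":0.0,"x":0,"y":0,"z":-0.05,"rx":0,"ry":0,"rz":0},{"fingers":0.0,"x":0,"y":0,"z":-0.05,"rx":0,"ry":0,"rz":0},{"fingers":0.0,"x":0,"y":0,"z":-0.05,"rx":0,"ry":0,"rz":0},{"fingers":0.0,"x":0,"y":0,"z":0,"rx":0,"ry":0,"rz":0},{"fingers":0.0,"x":0,"y":0,"z":0,"rx":0,"ry":0,"rz":0}]'
python3 - <<'E'
from h import *
for n in('side','top'):
    snap(n,n+'11.png')
    for t in ['lower_edge','stop_push','foot','handle']:
        for o in r.landmark_of(t,n)[:3]:
            q=np.array(o['xyz'])
            if q[0]>.44: print(n,t,round(o['score'],2),q.round(4),'bay',((q-B0)@BX).round(4),((q-B0)@BY).round(4))
a=cv2.imread('pics/side11.png')[130:270,240:420]; b=cv2.imread('pics/top11.png')[130:270,240:420]
cv2.imwrite('pics/c11.png',cv2.resize(np.hstack([a,b]),None,fx=2.2,fy=2.2,interpolation=cv2.INTER_CUBIC))
E
```

```text
clock: 28.82
tcp_pos: [0.6981, 0.0365, 0.1736]
orientation: [0.454, -2.845, 0.066]
contact_force: [-0.6, -0.2, -1.0]
grip_width: -0.0001
gripper_force: 0.0
side lower_edge 0.97 [ 0.4716 -0.0048  0.0024] bay 0.1178 0.0188
side stop_push 0.64 [0.6062 0.007  0.0197] bay 0.0873 -0.1128
side foot 0.6 [ 5.110e-01 -1.006e-01 -3.000e-04] bay 0.0145 0.011
side handle 0.84 [ 0.4993 -0.0742  0.1443] bay 0.0433 0.014
top lower_edge 0.95 [ 0.4678 -0.0013  0.0048] bay 0.1223 0.0213
top stop_push 0.61 [0.6027 0.0077 0.0199] bay 0.0891 -0.1097
top foot 0.48 [ 0.5079 -0.1005 -0.0014] bay 0.0156 0.0139
top handle 0.81 [ 0.4994 -0.0803  0.1483] bay 0.0374 0.0158
```

View pics/c11.png

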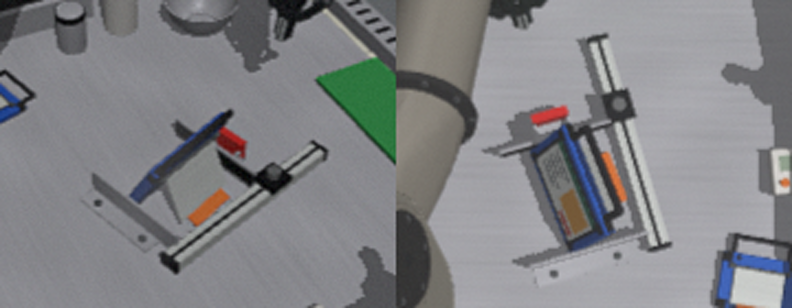

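Snug at first sight, but the foot's y differs by about 8 mm from the lower edge's, so the tablet may sit skewed. I check the gap and the skew with the depth image.

Run:
```python
from h import *
p,d=r.grab_frame('top'); c=r.get_calibration('top');K=np.array(c['mtx']);E=np.array(c['extrinsics'])
v,w=np.mgrid[0:400,0:640]; z=d
P=np.stack([(w-K[0,2])/K[0,0]*z,(v-K[1,2])/K[1,1]*z,z],-1)@E[:3,:3].T+E[:3,3]
q=P-B0; bx=q@BX; by=q@BY; h=P[...,2]; ok=(z>0)
def line(m,name):
    pts=np.stack([bx[m],by[m]],1); f=cv2.fitLine(pts.astype(np.float32),cv2.DIST_HUBER,0,.01,.01).ravel()
    print(name,m.sum(),'dir deg',np.degrees(np.arctan2(f[1],f[0])).round(2),'pt',f[2:].round(4),'h',h[m].mean().round(4), 'ext',pts.min(0).round(4),pts.max(0).round(4))
line(ok&(h>.014)&(h<.028)&(bx>-.04)&(bx<.008)&(by>-.10)&(by<.1),'rail')
line(ok&(h>.03)&(h<.05)&(bx>.0)&(bx<.175)&(by>.097)&(by<.118),'end')
line(ok&(h>.03)&(h<.05)&(bx>.125)&(bx<.175)&(by>-.085)&(by<-.05),'stop')
m=ok&(h>.03)&(h<.05)&(bx>.125)&(bx<.2)&(by>-.12)&(by<.13); print(np.c_[bx[m],by[m],h[m]].round(3)[::3])
line(ok&(h>.138)&(h<.17)&(bx>.0)&(bx<.08)&(by>-.045)&(by<.07),'bar')
for a in (.03,.06,.09): line(ok&(h>a)&(h<a+.01)&(bx>.02)&(bx<.15)&(by>-.05)&(by<.085),'screen%g'%a)
```

```text
rail 455 dir deg 89.18 pt [-0.015   0.0165] h 0.0204 ext [-0.0352 -0.0996] [0.0071 0.0994]
end 108 dir deg -1.16 pt [0.0919 0.1069] h 0.039 ext [0.0003 0.0985] [0.1742 0.1116]
stop 33 dir deg 0.06 pt [ 0.1452 -0.0693] h 0.0385 ext [ 0.1271 -0.073 ] [ 0.1732 -0.066 ]
[[ 0.133 -0.073  0.039]
 [ 0.144 -0.072  0.04 ]
 [ 0.134 -0.069  0.041]
 [ 0.157 -0.073  0.041]
 [ 0.148 -0.07   0.039]
 [ 0.139 -0.069  0.03 ]
 [ 0.168 -0.073  0.041]
 [ 0.158 -0.069  0.045]
 [ 0.149 -0.068  0.036]
 [ 0.172 -0.071  0.04 ]
 [ 0.163 -0.069  0.031]
 [ 0.17  -0.068  0.034]
 [ 0.146  0.103  0.034]
 [ 0.136  0.106  0.039]
 [ 0.127  0.109  0.039]
 [ 0.15   0.105  0.039]
 [ 0.14   0.108  0.038]
 [ 0.163  0.104  0.039]
 [ 0.154  0.107  0.038]
 [ 0.173  0.105  0.042]
 [ 0.164  0.107  0.037]
 [ 0.177  0.107  0.039]]
bar 149 dir deg -85.75 pt [0.0414 0.0117] h 0.1518 ext [ 0.0318 -0.0449] [0.0523 0.0697]
screen0.03 101 dir deg 86.81 pt [0.1092 0.0116] h 0.0349 ext [ 0.0378 -0.0485] [0.1222 0.0823]
screen0.06 71 dir deg -85.56 pt [0.1006 0.0129] h 0.0647 ext [ 0.0484 -0.0492] [0.107  0.0789]
screen0.09 71 dir deg -85.53 pt [0.0845 0.0132] h 0.0951 ext [ 0.0765 -0.0482] [0.0919 0.0836]
```

```bash
python3 -m jog '[{"fingers":0.0,"x":0,"y":0,"z":0.05,"rx":0,"ry":0,"rz":0},{"fingers":0.0,"x":0,"y":0,"z":0.05,"rx":0,"ry":0,"rz":0},{"fingers":0.0,"x":0,"y":0,"z":0.05,"rx":0,"ry":0,"rz":0},{"fingers":0.0,"x":0.02,"y":0,"z":0.02,"rx":0,"ry":0,"rz":0},{"fingers":0.0,"x":0.02,"y":0,"z":0.006,"rx":0,"ry":0,"rz":0},{"fingers":0.0,"x":0.005,"y":0,"z":0.0015,"rx":0,"ry":0,"rz":0},{"fingers":0.0,"x":0.003,"y":0,"z":0.001,"rx":0,"ry":0,"rz":0},{"fingers":0.0,"x":0.0015,"y":0,"z":0.0004,"rx":0,"ry":0,"rz":0}]'
python3 -m jog '[{"fingers":0.0,"x":0.0015,"y":0,"z":0.0004,"rx":0,"ry":0,"rz":0},{"fingers":0.0,"x":0.001,"y":0,"z":0.0002,"rx":0,"ry":0,"rz":0},{"fingers":0.0,"x":0,"y":0,"z":0,"rx":0,"ry":0,"rz":0}]'
python3 -m jog '[{"fingers":0.0,"x":0.0015,"y":0,"z":0.0004,"rx":0,"ry":0,"rz":0},{"fingers":0.0,"x":0.001,"y":0,"z":0.0002,"rx":0,"ry":0,"rz":0},{"fingers":0.0,"x":0,"y":0,"z":0,"rx":0,"ry":0,"rz":0}]'
```

```text
clock: 30.38
tcp_pos: [0.6137, 0.008, 0.015]
orientation: [0.458, -2.854, 0.067]
contact_force: [8.2, 0.3, -4.8]
grip_width: -0.0001
gripper_force: 4.0
clock: 30.75
tcp_pos: [0.6135, 0.008, 0.0151]
orientation: [0.46, -2.858, 0.067]
contact_force: [11.7, 1.0, -7.4]
grip_width: 0.0002
gripper_force: 5.6
clock: 31.12
tcp_pos: [0.6132, 0.0079, 0.0152]
orientation: [0.461, -2.863, 0.067]
contact_force: [16.7, 1.7, -11.7]
grip_width: 0.0001
gripper_force: 8.0
```

```bash
python3 -m jog '[{"fingers":0.0,"x":0.002,"y":0,"z":0.0005,"rx":0,"ry":0,"rz":0},{"fingers":0.0,"x":0.001,"y":0,"z":0.0002,"rx":0,"ry":0,"rz":0},{"fingers":0.0,"x":0,"y":0,"z":0,"rx":0,"ry":0,"rz":0}]'
python3 -m jog '[{"fingers":0.0,"x":0.002,"y":0,"z":0.0005,"rx":0,"ry":0,"rz":0},{"fingers":0.0,"x":0.001,"y":0,"z":0.0002,"rx":0,"ry":0,"rz":0},{"fingers":0.0,"x":0,"y":0,"z":0,"rx":0,"ry":0,"rz":0}]'
```

```text
clock: 31.5
tcp_pos: [0.613, 0.0079, 0.0153]
orientation: [0.464, -2.868, 0.068]
contact_force: [21.6, 3.8, -14.5]
grip_width: -0.0002
gripper_force: 11.0
clock: 31.88
tcp_pos: [0.6128, 0.0078, 0.0155]
orientation: [0.466, -2.874, 0.068]
contact_force: [28.5, 5.0, -19.8]
grip_width: -0.0003
gripper_force: 14.1
```

```bash
python3 -m jog '[{"fingers":0.0,"x":-0.02,"y":0,"z":-0.005,"rx":0,"ry":0,"rz":0},{"fingers":0.0,"x":-0.02,"y":0,"z":-0.006,"rx":0,"ry":0,"rz":0},{"fingers":0.0,"x":-0.02,"y":0,"z":-0.02,"rx":0,"ry":0,"rz":0},{"fingers":0.0,"x":0,"y":0,"z":-0.05,"rx":0,"ry":0,"rz":0},{"fingers":0.0,"x":0,"y":0,"z":-0.05,"rx":0,"ry":0,"rz":0},{"fingers":0.0,"x":0,"y":0,"z":-0.05,"rx":0,"ry":0,"rz":0},{"fingers":0.0,"x":0,"y":0,"z":0,"rx":0,"ry":0,"rz":0}]'
python3 - <<'E'
from h import *
th=np.radians(-.9); c_,s_=np.cos(th),np.sin(th)
X=BX*c_+BY*s_; Y=BY*c_-BX*s_
def cloud(n):
    p,d=r.grab_frame(n); c=r.get_calibration(n);K=np.array(c['mtx']);E=np.array(c['extrinsics'])
    v,w=np.mgrid[0:400,0:640]
    P=np.stack([(w-K[0,2])/K[0,0]*d,(v-K[1,2])/K[1,1]*d,d],-1)@E[:3,:3].T+E[:3,3]
    q=(P-B0)[d>0]; return q@X,q@Y,P[d>0][:,2]
for n in('top','side'):
    bx,by,h=cloud(n)
    def st(m,name): print(n,name,m.sum(),'y mean %.4f med %.4f min %.4f max %.4f h %.4f'%(by[m].mean(),np.median(by[m]),by[m].min(),by[m].max(),h[m].mean()))
    t=(h>.036)&(h<.044)
    st(t&(bx>.13)&(bx<.17)&(by>.09)&(by<.12),'end'); st(t&(bx>.13)&(bx<.17)&(by>-.09)&(by<-.05),'stop')
    for nm,m in(('bar',(h>.138)&(h<.17)&(bx>0)&(bx<.08)&(abs(by-.015)<.05)),('rail',(abs(h-.02)<.004)&(abs(bx+.015)<.022)&(by>-.05)&(by<.1))):
        f=cv2.fitLine(np.c_[bx[m],by[m]].astype(np.float32),cv2.DIST_HUBER,0,.01,.01).ravel();print(n,nm,m.sum(),np.degrees(np.arctan(f[0]/f[1])).round(2))
    for t_ in['stop_push','lower_edge','foot']:
        for o in r.landmark_of(t_,n)[:1]:
            q=np.array(o['xyz'])-B0;print(n,t_,(q@X).round(4),(q@Y).round(4))
E
```

```text
clock: 32.75
tcp_pos: [0.7024, 0.0371, 0.1793]
orientation: [0.457, -2.856, 0.067]
contact_force: [-0.3, 0.1, 0.4]
grip_width: 0.0003
gripper_force: 0.0
top end 17 y mean 0.1084 med 0.1088 min 0.1053 max 0.1111 h 0.0399
top stop 19 y mean -0.0679 med -0.0680 min -0.0707 max -0.0649 h 0.0396
top bar 130 -5.29
top rail 347 0.85
top stop_push 0.0899 -0.1086
top lower_edge 0.1203 0.0224
top foot -0.12 0.268
side end 21 y mean 0.1100 med 0.1103 min 0.1054 max 0.1131 h 0.0397
side stop 21 y mean -0.0662 med -0.0657 min -0.0719 max -0.0608 h 0.0391
side bar 100 -5.05
side rail 281 0.15
side stop_push 0.0896 -0.1114
side lower_edge 0.1169 0.0186
side foot 0.0164 0.0151
```

Both cameras put the inner gap at 171 mm, so the stop is at about 0.0685, above 0.066. A 28 N push did not move it further, so it is snug. The tablet stands and the robot is clear.

```bash
python3 -c "
from bench import r
print(r.hand_in())"
```

```text
the job is handed in; nothing more can be done
None
```

I handed the job in, and the judge's result was not shown: the kickstand is open, the tablet stands in the bay with its screen away from the rail, skewed about 5 degrees, and the stop is snug at about 0.0685 by camera (the limit is 0.066).

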